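# Take the empty roll spindle out of the counter paper dispenser

## Robot

A 6-joint arm with a two-finger parallel gripper is mounted at the origin on the work surface. World frame = base frame: x ahead of the robot, y to its left, z up, the work surface at z = 0. Lengths are in m, angles in rad, forces in N, time in s.
With the tool pointing down it reaches from about 0.275 to 0.875 m from the base axis. Payload 12.5 kg.
Tool frame: the origin (TCP) lies at the very end of the fingers, on their centre line; the grasp point (between the pads) lies 19 mm behind it; x points along the fingers, y is the direction in which the jaws open and shut, and the axes are right-handed (so a half turn about x gives the same grasp; the last joint's range is limited). The gripper opens to 85 mm and grips with 20 to 120 N. Pads are 22 mm wide; open, the fingers measure 114 mm over their backs; the gripper's body (76 mm by 85 mm) begins 54 mm behind the grasp point. The pads swing forward as they close: fully open they stand 13 mm farther back than shut.
Start: joints at [1.108, 0.351, 1.652, -0, 1.139, -0.085], TCP at [0.203, 0.511, 0.231] pointing down, gripper open.
Joint ranges: [-2.75, 2.75], [-0.79, 2.1], [0.01, 2.65], [-1.57, 4.71], [0.07, 3.14], [-2.87, 2.87]. Speed limits (rad/s): [2.22, 2.22, 2.79, 3.14, 3.14, 3.14].

## Interface

Orientations are given as a 3x3 rotation matrix whose columns are the frame's x, y, z axes.
In Python, from bench import manip gives the robot as it stands. Calls block until the motion is done:
- manip.move_ptp(position, orientation): joint-space move of the TCP to a pose.
- manip.move_l(position, attitude=None, max_speed=0.15): straight line of the TCP; attitude=None keeps the orientation; max_speed is the mean speed in m/s.
- manip.move_j(angles): joint-space move.
- manip.set_gripper(opening, effort=None): opening from 0.0 (shut) to 1.0 (fully open); effort is the grip in N (None keeps the last); returns when the fingers have stopped.
- manip.dwell(seconds).
- manip.inverse_kinematics(position, orientation): joint angles nearest the present ones, or None.
- manip.grab_frame(name): name is "scene" or "top" or "wrist"; returns (picture, depth): 420x560x3 uint8, red, green, blue; 420x560 float32, m along the optical axis (not along the pixel's ray), 0 where there is no reading.
- manip.get_calibration(name): a dict with "camera_matrix" (3x3 intrinsics, pixels), "R" (3x3) and "t" (3): a world point X has camera coordinates R X + t. Camera axes: x right, y down, z forward; pixel columns grow to the right and rows downward; lengths in m; the calibration is good to about 2 mm. A picture is of the moment at which its call begins: read the wrist's pose just before it. get_calibration takes no time and is no camera call; for the wrist camera it gives the pose at the moment of the call.
A pose or a line that the arm cannot do raises manip.Unreachable and nothing moves.
- manip.sign_off(): hands the job in, once; it reports no verdict.
Trained networks look in the newest picture that a camera, given by its name, has taken for a name from the list of things; names that differ only in an ending like _2 or _b are one class to them, and where a whole thing is asked for, a point or a joint stands for the part that bears it (a point fixed in the world has none). Each returns a list of dicts, best first, with "confidence" (0 to 1); they miss things now and then, are a little off and sometimes report something else, mostly with a low value. They report only what shows in the picture. A call takes as long as a camera call.
- manip.look_for(camera, name): "at" ([x, y, z] in m, in world coordinates, good to about 4 mm: the middle of the surface that is visible of it).
Readings, each from a call of its own:
- manip.current_time(): time.
- manip.current_qpos(): joint angles.
- manip.current_joint_vel(): joint speeds.
- manip.current_joint_torque(): joint torques, N m.
- manip.current_ee_pos(): TCP position.
- manip.current_tcp_rot(): TCP orientation.
- manip.current_force(): force on the tool from outside, world axes, zero at the start.
- manip.current_ft_torque(): the same for the moment, N m.
- manip.current_grip_width(): opening from 0.0 (shut) to 1.0 (fully open).
Only numpy, scipy, OpenCV 4.12 (cv2) and the standard library are available. Lean on these libraries where they do the work, as an engineer would, in place of code of your own. Each camera call takes 0.05 s, during which the arm holds its last target.

## Task

The wrapping-paper roll in the counter dispenser is used up: flip the red cam lever fully open, then lift the empty spindle out of its seats, feel for the slots (their guides may be set higher or lower), and lower it out through their open front ends without wrenching it. Set it down gently in the shallow baking pan, lying flat on the pan's floor, let go, and leave the lever open and the mug, syrup bottle and cup stack where they stand.

Things in the scene. Friction and masses are not known exactly. Their poses are not given: they have to be found in the camera images.
- dispenser: Fixed stainless paper-roll stand. Origin on the counter straight below the seats' middle; x runs from its front (slot mouths, robot side at yaw 0) to its back, y along the spindle, z up. Two side plates 6 mm thick at y = +109 and -109 mm (inner faces 106), 275 mm high; on the outer face of each a C-shaped slot guide, 6 mm thick (to y 118), reaching 60 mm in front of the seats.
- seat (a point): Midway between the two seats, where the middle of the seated spindle lies: 205 mm above the counter, axes as the dispenser's. Each seat is a pocket 15 mm wide for the 12 mm axle, open upwards; in front stands the round-topped lip of the slot guide, above is the guide's roof. The axle is wholly clear of plates and guides once the spindle's middle is 68 mm from here.
- guide_lip (a point): Top of the guides' lip at their lowest setting: 10.5 mm in front of the seat, 1 mm above it. At that setting the axle centre passes over the lip 7 to 10 mm above its seat and the roof stops it at 10; from there the slots (16 mm wide) fall forward at 35 degrees; middle line in front of / above the seat: 11/8.5, 21/3, 54/-20 mm. Add the unknown setting (0 to 12 mm) to all heights.
- guide_mouth (a point): Axle centre when midway in the slots' open front ends, with the guides at their lowest setting: 54 mm in front of the seat, 20 mm below it. The two guides are clamped together anywhere from 0 to 12 mm higher than that; the setting shifts lip, roof and the whole slot upwards and is not reported: feel for the roof with the axle. Clamped firmly; they do not move.
- shelf_edge (a point): Middle of the lower front edge of the stand's black wire shelf: 55 mm behind the seats, 319 mm above the counter. The shelf is 400 mm wide (y), 130 mm deep (backwards), 7 mm thick. It leaves no room for a gripper's body straight above the spindle: come in tilted about 35 degrees, the wrist leaning to the front (robot) side.
- cam_lever (a joint): Cam lever, hinged along y on the outside of the right-hand (-y) plate. 0 = closed: handle points forward and 35 degrees below level, cam lobe over the axle, keeping it in its seat. Grows as the handle swings up and back; 1.8 rad = end stop, fully open; over 1.4 counts as open. Stiff (0.25 N m, about 3 N at the grip; a pinch on it creeps as it turns), stays where left.
- lever_grip (a point): Grip point on the lever, moves with it: centre of the red round grip (16 mm diameter, 52 to 95 mm from the hinge axis), 80 mm from the hinge axis, in the dispenser's plane y = -165 mm (56 mm outside the right-hand plate's middle). Free on both sides.
- lever_pivot (a point): Point on the lever's hinge axis in the plane of the red grip (dispenser y = -165 mm): 4 mm in front of the seat point and 42 mm above it.
- spindle: Empty spindle, loose, 0.25 to 0.5 kg. Origin at its middle, y along its axis. Steel axle 12 mm thick, 268 mm long; brown cardboard core 44 mm thick, 200 mm long in the middle (grip here); black octagonal end caps 58 mm across flats, 4 mm thick, at y = +102 and -102 mm, just inside the plates. Lying on a flat its axis is 29 mm above the surface.
- pan: Shallow aluminium baking pan, loose, 0.5 kg, 200 mm (its x) by 330 mm (its y) outside, 25 mm high, walls and floor 3 mm. Origin at the centre of its underside.
- caddy: Fixed black caddy with sleeves and lids, 150 x 240 mm, up to 95 mm high. Origin at the centre of its underside. Only in the way.
- mug: White mug, 82 mm in diameter, 95 mm high, handle at its +y. Origin at the centre of its underside. Leave it alone.
- syrup: Amber syrup bottle with a white pump, 72 mm in diameter, 235 mm high. Origin at the centre of its underside. Leave it alone.
- cups: Stack of upturned paper cups, 88 mm in diameter, 136 mm high. Origin at the centre of its underside. Leave it alone.

How it is judged:
By the outcome, as a careful person would: the job done as asked, in the order asked, and still so for the second after the job is handed in, with the robot touching nothing.
It also fails if it takes over 72 s, if anything falls off the work surface, if the arm or the gripper's body presses on something with over 40 N, if the wrist force passes 120 N, or if a joint passes its speed limit or range.

## Working session

There is one attempt and no reset: what is moved stays moved. The work goes in short steps, each a Python script; the robot and the scene stay as the last script left them, time stands still between calls to the robot, and variables do not carry over. Pictures are saved under pics/ and viewed, and the job is handed in when it is done.

```bash
ls; mkdir -p pics; cat > h.py <<'E'
import numpy as np, cv2
from bench import manip
def snap(cam,fn):
    p,d=manip.grab_frame(cam); cv2.imwrite('pics/'+fn,p[:,:,::-1]); return p,d
def unproj(cal,d,u,v):
    K=np.array(cal['camera_matrix']);R=np.array(cal['R']);t=np.array(cal['t'])
    z=d[int(v),int(u)]; c=np.linalg.inv(K)@np.array([u,v,1.0])*z
    return R.T@(c-t)
def cloud(cal,d):
    K=np.array(cal['camera_matrix']);R=np.array(cal['R']);t=np.array(cal['t'])
    v,u=np.mgrid[:d.shape[0],:d.shape[1]]
    c=np.stack([(u-K[0,2])/K[0,0]*d,(v-K[1,2])/K[1,1]*d,d],-1)
    w=(c-t)@R; w[d<=0]=np.nan
    return w
np.set_printoptions(precision=4,suppress=True)
E
python3 - <<'E'
from h import *
import pickle
out={}
for c in ['scene','top','wrist']:
    cal=manip.get_calibration(c); p,d=snap(c,c+'0.png'); out[c]=(p,d,cal)
pickle.dump(out,open('f0.pkl','wb'))
for c in ['scene','top']:
    for n in ['dispenser','cam_lever','spindle','pan','caddy','mug','syrup','cups','lever_grip']:
        r=manip.look_for(c,n); print(c,n,[(np.round(x['at'],3).tolist(),round(x['confidence'],2)) for x in r[:2]])
print(manip.current_time())
E
```

```text
pics
scene dispenser [([0.754, -0.059, 0.274], 0.74)]
scene cam_lever [([0.665, -0.201, 0.245], 0.69), ([0.47, -0.012, 0.062], 0.32)]
scene spindle [([0.677, -0.025, 0.226], 0.64)]
scene pan [([0.43, 0.291, 0.001], 0.91), ([0.758, -0.06, 0.272], 0.21)]
scene caddy [([0.436, -0.341, 0.056], 0.95)]
scene mug [([0.471, -0.01, 0.06], 0.74), ([0.667, -0.357, 0.097], 0.74)]
scene syrup [([0.661, 0.296, 0.162], 0.9), ([0.43, 0.295, 0.003], 0.18)]
scene cups [([0.67, -0.357, 0.097], 0.93), ([0.761, -0.061, 0.274], 0.61)]
scene lever_grip [([0.669, -0.203, 0.238], 0.71)]
top dispenser [([0.775, 0.003, 0.323], 0.69), ([0.41, -0.322, 0.061], 0.25)]
top cam_lever [([0.656, -0.203, 0.238], 0.59)]
top spindle [([0.67, -0.04, 0.229], 0.92), ([0.772, 0.004, 0.325], 0.57)]
top pan [([0.437, 0.301, 0.007], 0.83)]
top caddy [([0.413, -0.323, 0.059], 0.67)]
top mug [([0.47, 0.001, 0.006], 0.68), ([0.778, 0.01, 0.327], 0.49)]
top syrup [([0.653, 0.298, 0.15], 0.73)]
top cups [([0.642, -0.324, 0.117], 0.88)]
top lever_grip [([0.652, -0.2, 0.24], 0.73), ([0.643, -0.324, 0.116], 0.36)]
1.05
```

View pics/scene0.png

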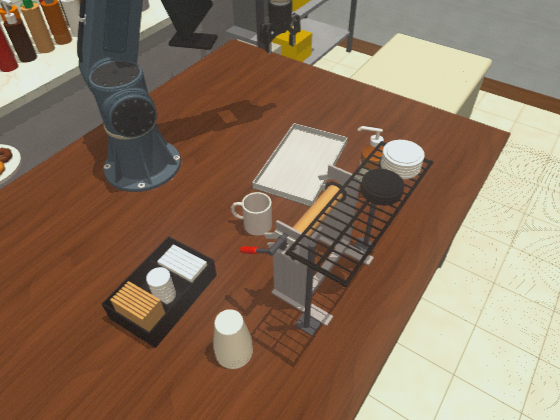

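View pics/top0.png

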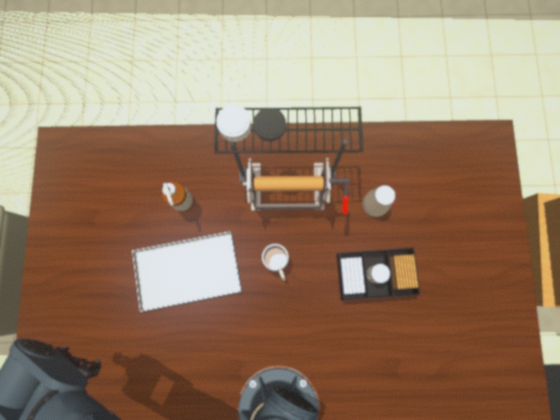

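View pics/wrist0.png

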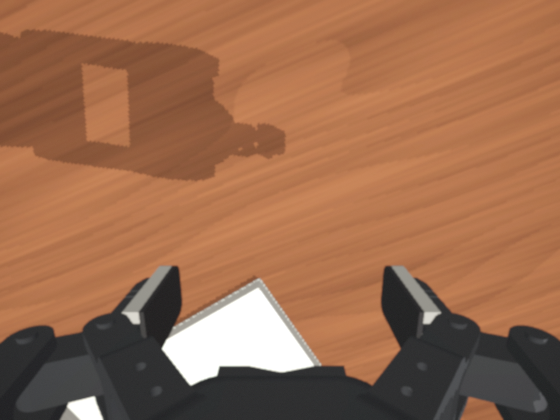

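The top view shows the spindle core at about (288,184) and the red grip at (345,205). The pan is at (187,271), turned slightly, the mug is at (275,258), and the cups at (378,200) stand near the lever. Next I'll measure from the depth data.

```bash
cat > m.py <<'E'
from h import *
import pickle
o=pickle.load(open('f0.pkl','rb'))
for c in ['top','scene']:
    p,d,cal=o[c]; w=cloud(cal,d); pi=p.astype(int)
    hsv=cv2.cvtColor(p,cv2.COLOR_RGB2HSV)
    # core orange
    z=w[...,2]
    box=(w[...,0]>.55)&(w[...,0]<.8)&(w[...,1]>-.3)&(w[...,1]<.2)
    core=box&(hsv[...,0]>8)&(hsv[...,0]<22)&(hsv[...,1]>110)&(z>.18)&(z<.26)
    P=w[core]; print(c,'core',len(P),P.min(0),P.max(0),np.median(P,0))
    # axis fit: PCA + cylinder lsq
    from scipy.optimize import least_squares
    def res(q,P):
        x0,z0,y,s=q[0],q[1],q[2],0
        dirv=np.array([-np.sin(y),np.cos(y),0]); n=np.array([np.cos(y),np.sin(y),0])
        a=(P-[0,-.03,0])@n-x0; return np.hypot(a,P[:,2]-z0)-.022
    r=least_squares(res,[.67,.205,0],args=(P,),loss='soft_l1',f_scale=.002)
    y=r.x[2]; dirv=np.array([-np.sin(y),np.cos(y),0]); n=np.array([np.cos(y),np.sin(y),0])
    s=P@dirv
    print(' fit',r.x,'rms',np.sqrt(np.mean(r.fun**2)),'along',np.percentile(s,[0,1,50,99,100]))
    red=box&((hsv[...,0]<6)|(hsv[...,0]>174))&(hsv[...,1]>170)&(z>.12)
    P=w[red]; print(' red',len(P)); 
    if len(P): 
        print(P.min(0),P.max(0),np.median(P,0)); u=np.linalg.svd(P-P.mean(0))[2][0]; print(' dir',u,P.mean(0))
    for nm,b in dict(mug=(.38,.56,-.1,.08,.03,.12),cups=(.55,.75,-.45,-.25,.03,.16),syr=(.55,.75,.2,.4,.03,.28),pan=(.3,.56,.1,.48,.012,.05)).items():
        k=(w[...,0]>b[0])&(w[...,0]<b[1])&(w[...,1]>b[2])&(w[...,1]<b[3])&(z>b[4])&(z<b[5])
        P=w[k]; print(' ',nm,len(P),np.percentile(P,1,axis=0),np.percentile(P,99,axis=0), 'mid',(P.min(0)+P.max(0))/2)
        if nm=='pan':
            print(cv2.minAreaRect(P[:,:2].astype(np.float32)))
    k=(z>.31)&(z<.33)&(w[...,0]>.6); P=w[k]; print(' shelf',np.percentile(P,[.5,99.5],axis=0)); print(cv2.minAreaRect(P[:,:2].astype(np.float32)))
    k=(z>.262)&(z<.285)&box; P=w[k]; print(' plate tops',len(P),np.percentile(P,[1,99],axis=0)); print(cv2.minAreaRect(P[:,:2].astype(np.float32)))
E
python3 m.py
python3 - <<'E'
import cv2
a=cv2.imread('pics/top0.png'); cv2.imwrite('pics/topc.png',cv2.resize(a[90:250,200:410],None,fx=3.8,fy=3.7,interpolation=cv2.INTER_CUBIC)[:600,:800])
a=cv2.imread('pics/scene0.png'); cv2.imwrite('pics/scenec.png',cv2.resize(a[130:340,220:440],None,fx=3,fy=2.8,interpolation=cv2.INTER_CUBIC)[:600,:800])
E
```

```text
top core 1036 [ 0.652  -0.2106  0.1809] [0.7604 0.0597 0.2537] [ 0.6696 -0.0411  0.2243]
 fit [ 0.6755  0.2058 -0.0081] rms 0.004106975571791303 along [-0.2051 -0.1362 -0.0357  0.0632  0.0652]
 red 93
[ 0.5834 -0.2125  0.1969] [ 0.6293 -0.1967  0.2278] [ 0.6074 -0.2037  0.2129]
 dir [-0.8498  0.0179 -0.5268] [ 0.6065 -0.204   0.213 ]
  mug 231 [ 0.4    -0.0361  0.0313] [0.5073 0.042  0.1008] mid [0.4533 0.0028 0.0657]
  cups 664 [ 0.6095 -0.3685  0.0345] [ 0.6816 -0.2978  0.1417] mid [ 0.6482 -0.3345  0.0872]
  syr 663 [0.6171 0.2774 0.0345] [0.6964 0.3432 0.2369] mid [0.6564 0.3113 0.1349]
  pan 484 [0.3107 0.1205 0.0122] [0.557  0.4738 0.0313] mid [0.4335 0.2971 0.0223]
((0.43402230739593506, 0.2974555492401123), (0.20051544904708862, 0.3319505453109741), 10.3226957321167)
 shelf [[ 0.7289 -0.2408  0.3184]
 [ 0.8605  0.1583  0.3298]]
((0.7948227524757385, -0.04133500158786774), (0.4013426899909973, 0.13261479139328003), 89.41407775878906)
 plate tops 182 [[ 0.6459 -0.1958  0.2644]
 [ 0.7589  0.1048  0.2822]]
((0.7029228210449219, -0.04208967089653015), (0.31422385573387146, 0.11549
[... 469 characters left out ...]
 [ 0.6259 -0.3851  0.0314] [ 0.6949 -0.3144  0.1383] mid [ 0.6567 -0.347   0.0849]
  syr 582 [0.6183 0.2751 0.0598] [0.6913 0.324  0.2336] mid [0.6522 0.3007 0.1348]
  pan 610 [0.3114 0.1164 0.0122] [0.5581 0.4721 0.0275] mid [0.4335 0.295  0.0202]
((0.4335184097290039, 0.2959366738796234), (0.20334458351135254, 0.33889591693878174), 10.29406452178955)
 shelf [[ 0.73   -0.2432  0.3176]
 [ 0.8615  0.1538  0.3295]]
((0.7951641082763672, -0.04259532690048218), (0.4028644561767578, 0.13229943811893463), 89.60487365722656)
 plate tops 367 [[ 0.6458 -0.2011  0.2621]
 [ 0.7661  0.0711  0.2837]]
((0.6915917992591858, -0.06774678826332092), (0.1154932826757431, 0.2849174439907074), 7.676083564758301)
```

```bash
sleep 1; ls pics
```

```text
scene0.png
scenec.png
top0.png
topc.png
wrist0.png
```

View pics/topc.png

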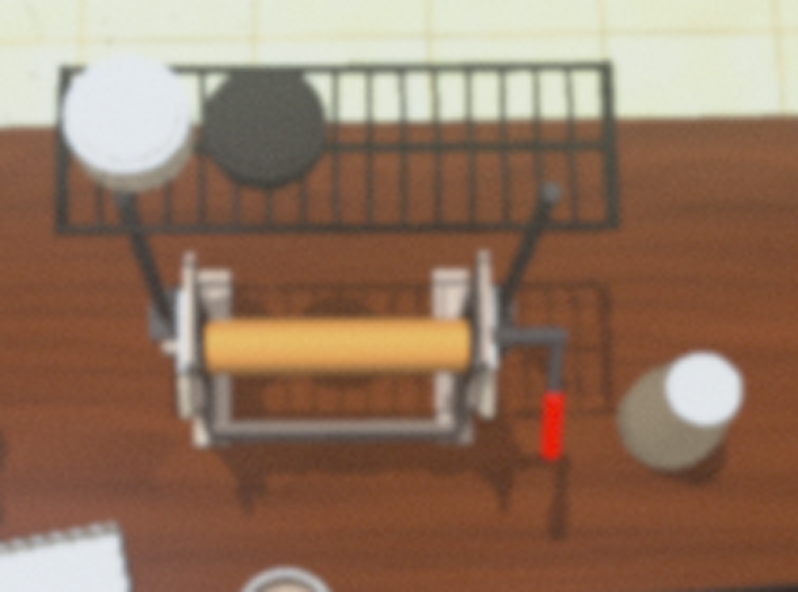

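View pics/scenec.png

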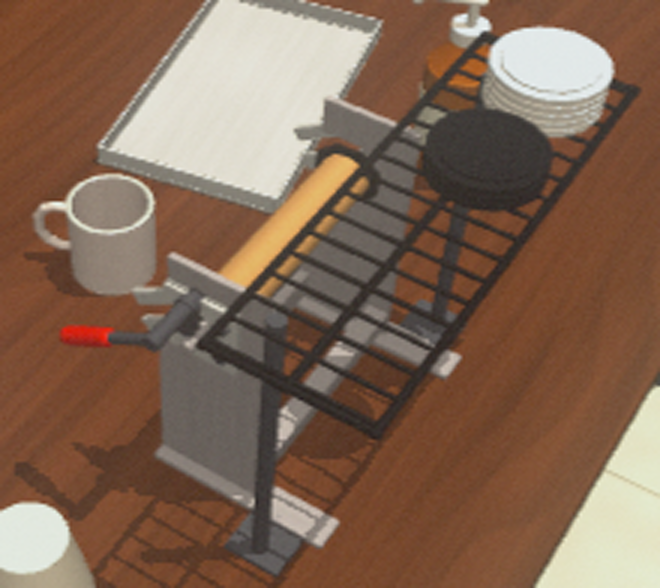

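The views agree with a dispenser at yaw of about -0.008 and the seat near (0.675, -0.042, 0.205), with the lever closed. Before moving I'll check the tie bar height, the guide points and the IK.

```bash
cat >> h.py <<'E'
YAW=-0.008
SEAT=np.array([.6755,-.042,.205])
ex=np.array([np.cos(YAW),np.sin(YAW),0]); ey=np.array([-np.sin(YAW),np.cos(YAW),0]); ez=np.array([0,0,1.])
PIV=SEAT-.004*ex-.165*ey+.042*ez
def tx(tilt,e=ex): return np.sin(tilt)*e-np.cos(tilt)*ez   # tool x
def Rl(tilt,s=1):  # jaws along dispenser y
    x=tx(tilt); y=s*ey; return np.stack([x,y,np.cross(x,y)],1)
def Rs(tilt,s=1,yaw=YAW):
    e=np.array([np.cos(yaw),np.sin(yaw),0]); f=np.array([-np.sin(yaw),np.cos(yaw),0])
    x=tx(tilt,e); z=s*f; return np.stack([x,np.cross(z,x),z],1)
def tcp(g,R,back=.019): return np.asarray(g)+back*R[:,0]
def hdir(th): a=-np.radians(35)+th; return -np.cos(a)*ex+np.sin(a)*ez
D=np.radians
E
cat > m2.py <<'E'
from h import *
import pickle
o=pickle.load(open('f0.pkl','rb'))
for c in ['top','scene']:
    p,d,cal=o[c]; w=cloud(cal,d)
    L=np.stack([(w-SEAT)@ex,(w-SEAT)@ey,w[...,2]-.205],-1)
    k=(np.abs(L[...,1])<.09)&(L[...,0]<-.03)&(L[...,0]>-.1)&(L[...,2]>-.195)
    print(c,'tie',np.percentile(L[k],[2,50,98],axis=0) if k.any() else None)
    for sgn in (-1,1):
        k=(sgn*L[...,1]>.1105)&(sgn*L[...,1]<.121)&(L[...,0]<-.005)&(L[...,0]>-.07)&(L[...,2]>-.1)&(L[...,2]<.05)
        P=L[k]*1000; P=P[np.argsort(P[:,0])]; print(sgn); print(np.round(P).astype(int)[::max(1,len(P)//25)].tolist())
print(manip.current_tcp_rot())
for s in (1,-1):
    for t in (35,45,60):
        for th in (0,.9,1.8):
            R=Rl(D(t),s); print('lever',s,t,th,manip.inverse_kinematics(tcp(PIV+.08*hdir(th),R),R))
    for t in (35,30):
        R=Rs(D(t),s); print('sp',s,t,manip.inverse_kinematics(tcp(SEAT,R),R), manip.inverse_kinematics(tcp(SEAT-.09*ex-.05*ez,R),R))
    for t in (0,35):
        R=Rs(D(t),s,D(10.3)); print('pan',s,t,manip.inverse_kinematics(tcp([.434,.297,.032],R),R))
print(manip.current_time())
E
python3 m2.py
```

```text
top tie [[-0.0427 -0.0854 -0.1854]
 [-0.0394 -0.0011 -0.1576]
 [-0.0303  0.0852 -0.1449]]
-1
[[-59, -111, 18], [-57, -114, 19], [-54, -111, 19], [-52, -113, 23], [-50, -111, -10], [-48, -114, 19], [-46, -112, -16], [-44, -111, -9], [-43, -111, 25], [-42, -111, -5], [-40, -113, 26], [-39, -111, -6], [-38, -116, 28], [-37, -111, -3], [-35, -116, 28], [-34, -116, 34], [-31, -116, 34], [-31, -112, 45], [-29, -111, 1], [-27, -115, 44], [-25, -115, 45], [-22, -111, 0], [-19, -115, 44], [-14, -120, 47], [-12, -115, 42], [-11, -118, 47], [-10, -115, 44], [-8, -120, 50]]
1
[[-61, 113, 21], [-59, 120, 12], [-58, 114, 17], [-55, 117, 18], [-54, 114, 15], [-52, 119, 18], [-50, 119, 24], [-48, 117, 17], [-47, 119, 21], [-46, 114, 19], [-44, 119, 24], [-43, 114, -21], [-42, 116, 28], [-41, 114, -18], [-40, 113, -48], [-40, 114, -97], [-39, 116, 27], [-38, 112, -32], [-37, 114, 20], [-37, 119, 30], [-35, 115, 34], [-35, 112, -32], [-32, 118, 34], [-31, 116, 32], [-31, 112, -36], [-30, 118, 39], [-29, 112, 36], [-28, 112, -33], [-26, 117, 44], [-25, 112, -34], [-23, 117, 46], [-22, 112, -34], [-20, 
[... 2194 characters left out ...]
961  1.9422  1.3356  0.379  -0.1435]
lever -1 45 0.9 [-0.5541  0.2693  1.9132  1.0077  0.4492  0.2054]
lever -1 45 1.8 [-0.506   0.2788  1.7553  0.7606  0.512   0.5113]
lever -1 60 0 [-0.587   0.4442  2.0539  2.1042  0.5828 -0.9316]
lever -1 60 0.9 [-0.6012  0.2948  2.0399  1.8439  0.5268 -0.6385]
lever -1 60 1.8 [-0.5455  0.2808  1.8957  1.599   0.4596 -0.3211]
sp -1 35 [-0.1632  0.438   1.7712  0.2702  0.3386 -0.3829] [-0.1945  0.3849  2.0288  0.708   0.1643 -0.8547]
sp -1 30 [-0.1581  0.4513  1.715   0.1685  0.4622 -0.2813] [-0.1872  0.3896  1.9781  0.3381  0.2721 -0.4822]
pan -1 0 [ 0.5116  0.6375  1.8507 -0.      0.6533  0.3318]
pan -1 35 [0.6279 0.6139 2.1636 4.0563 0.319  2.6273]
1.05
```

```bash
python3 - <<'E'
from h import *
R=Rl(D(35),-1); g=PIV+.08*hdir(0)
manip.set_gripper(.5,40)
manip.move_ptp(tcp(g-.1*R[:,0],R),R)
print(manip.current_time(),manip.current_ee_pos())
manip.move_l(tcp(g-.045*R[:,0],R))
p,d=snap('wrist','w1.png'); snap('scene','s1.png')
print(g,manip.current_time(),manip.current_force())
for r in manip.look_for('scene','lever_grip')[:2]: print(r)
E
```

```text
4.35 [ 0.5584 -0.2055  0.2674]
[ 0.6047 -0.2064  0.2011] 4.9667 [-0.5439  0.3477  0.0461]
{'at': [0.6645, -0.2061, 0.2401], 'confidence': 0.87}
```

View pics/w1.png

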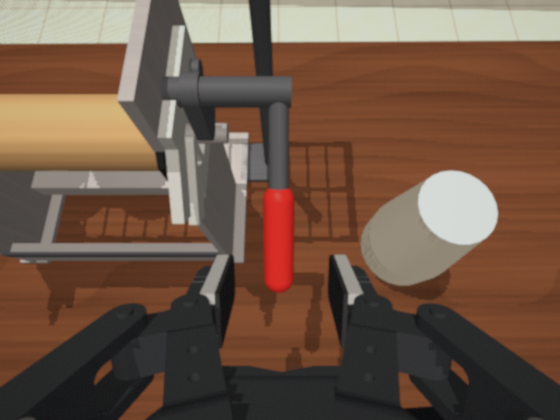

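View pics/s1.png

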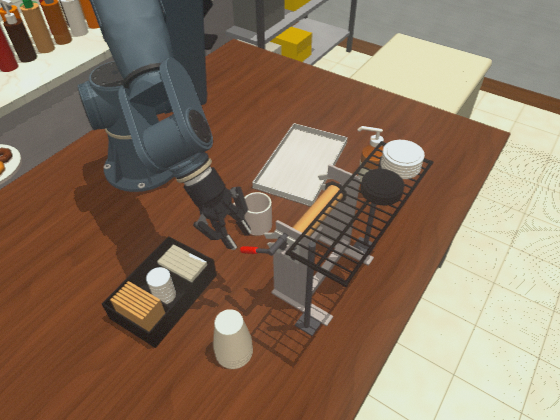

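The wrist picture shows the red grip at column 279 between the pads, whose midpoint is about column 281. It is centred, so I'll pinch it and swing the lever.

```bash
python3 - <<'E'
from h import *
R=Rl(D(35),-1); g=PIV+.08*hdir(0)
manip.move_l(tcp(g,R)); print(manip.current_force())
manip.set_gripper(0,40); print('w',manip.current_grip_width(),manip.current_force())
th1=1.79;n=9
for i in range(1,n+1):
    th=th1*i/n; R=Rl(D(35+10*i/n),-1)
    manip.move_l(tcp(PIV+.08*hdir(th),R),R,max_speed=.06)
    print(round(th,2),manip.current_force(),round(manip.current_grip_width(),3))
print(manip.current_time())
snap('wrist','w2.png'); snap('scene','s2.png')
E
```

```text
[ 0.2842 -0.1002 -0.2595]
w 0.16883694050443218 [ 0.0804 10.1478  3.787 ]
0.2 [3.4643 9.5322 0.7527] 0.172
0.4 [0.6388 8.4378 0.442 ] 0.173
0.6 [ 1.6475  7.6673 -1.4332] 0.168
0.8 [ 0.4177  8.3582 -0.4084] 0.175
0.99 [ 1.5265  9.1063 -1.469 ] 0.172
1.19 [ 3.4539  8.8104 -4.1155] 0.16
1.39 [ 6.8402  8.7817 -7.7119] 0.16
1.59 [ 0.3381 -0.0234 -0.7255] 0.001
1.79 [ 0.3283 -0.9233  0.8066] 0.002
9.5833
```

View pics/w2.png

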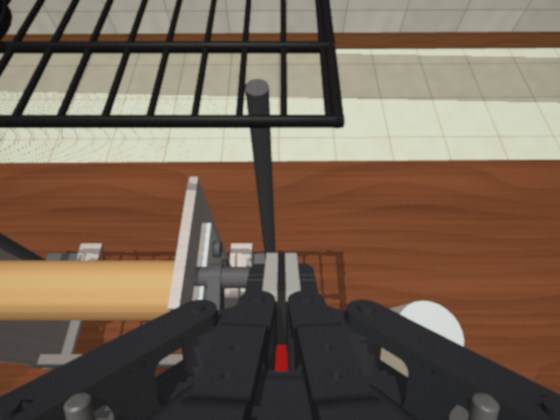

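View pics/s2.png

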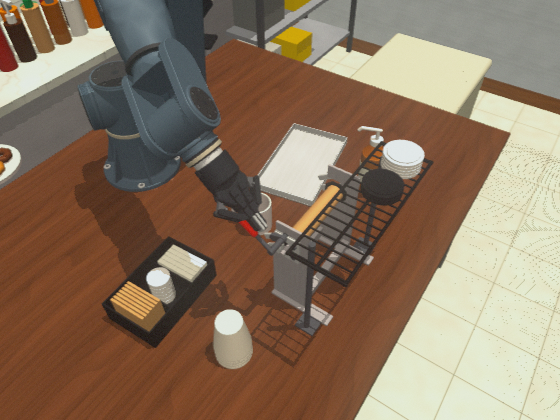

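The pinch slipped off at about 1.4 rad; the pads are shut on nothing, and red shows at (281,355) in front of them. I'll back off upward and measure the lever.

```bash
cat > lev.py <<'E'
from h import *
def lever(cam,fn):
    cal=manip.get_calibration(cam); p,d=snap(cam,fn); w=cloud(cal,d)
    hsv=cv2.cvtColor(p,cv2.COLOR_RGB2HSV)
    L=np.stack([(w-PIV)@ex,(w-PIV)@ey,w[...,2]-PIV[2]],-1)
    red=((hsv[...,0]<6)|(hsv[...,0]>174))&(hsv[...,1]>170)&(np.abs(L[...,1])<.03)&(np.linalg.norm(L,axis=-1)<.13)
    P=L[red]
    if len(P)<8: print(cam,'few',len(P)); return
    u=np.linalg.svd(P-P.mean(0))[2][0]; u*=-np.sign(u[0])
    print(cam,len(P),'mean',P.mean(0),'min',P.min(0),'max',P.max(0),'axis ang',np.degrees(np.arctan2(u[2],-u[0])),'pos ang',np.degrees(np.arctan2(P.mean(0)[2],-P.mean(0)[0])))
E
python3 - <<'E'
from lev import *
p=manip.current_ee_pos()
manip.move_l(p+np.array([-.03,0,.07]))
print(manip.current_time(),manip.current_force())
lever('scene','s3.png'); lever('top','t3.png'); lever('wrist','w3.png')
E
```

```text
10.3417 [ 0.1347  1.0148 -0.8721]
scene 185 mean [-0.0582 -0.0026  0.0454] min [-0.0829 -0.0089  0.0265] max [-0.035   0.0058  0.0612] axis ang 33.49822406366261 pos ang 37.93097961572388
top few 0
wrist 300 mean [-0.077  -0.0008  0.0596] min [-0.0835 -0.0047  0.0556] max [-0.0693  0.003   0.0624] axis ang 6.597665259660734 pos ang 37.72426397224346
```

View pics/w3.png

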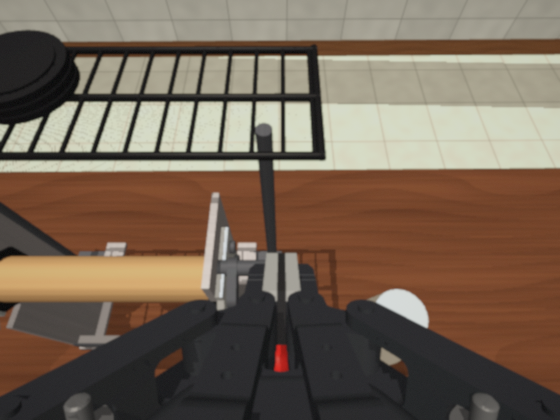

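View pics/s3.png

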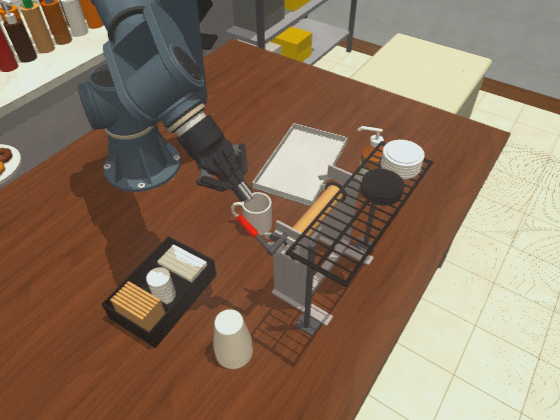

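The handle is at about 36° elevation, or 1.25 rad. I'll re-pinch it with the tool lined up with the handle and turn the tool along with it, using a firmer grip.

```bash
python3 - <<'E'
from lev import *
C=PIV-.0015*ey
manip.set_gripper(.5,110)
R=Rl(D(45),-1)
r=.073
manip.move_l(tcp(C+.14*hdir(D(36+35)),R),R)
manip.move_l(tcp(C+r*hdir(D(36+35)),R),R); print(manip.current_force())
manip.set_gripper(0,110); print('w',manip.current_grip_width(),manip.current_force())
n=6
for i in range(1,n+1):
    a=36+33*i/n; R=Rl(D(45-22*i/n),-1)
    manip.move_l(tcp(C+r*hdir(D(a+35)),R),R,max_speed=.04)
    print(a,manip.current_force(),round(manip.current_grip_width(),3))
    if manip.current_grip_width()<.1: break
print(manip.current_time())
lever('wrist','w4.png'); lever('scene','s4.png')
E
```

```text
[-0.5728 -0.3752  0.8748]
w 0.1583739364012444 [-9.6214 17.6161  8.1823]
41.5 [-14.4567  16.7696   8.4214] 0.157
47.0 [-21.4054  16.5326   8.8484] 0.165
52.5 [-9.8454 17.6215  6.5671] 0.158
58.0 [-6.4203 18.9295  5.8324] 0.158
63.5 [-1.3356 18.8905  3.2879] 0.158
69.0 [ 1.5896 16.945   1.7294] 0.156
14.4167
wrist 3593 mean [-0.032   0.0011  0.08  ] min [-0.0478 -0.0064  0.0381] max [-0.0144  0.0091  0.0945] axis ang 58.24328962902155 pos ang 68.16812850096743
scene 41 mean [-0.0258  0.0006  0.0756] min [-0.0357 -0.0097  0.051 ] max [-0.0121  0.0053  0.1076] axis ang 71.52561507443541 pos ang 71.1689641396825
```

View pics/s4.png

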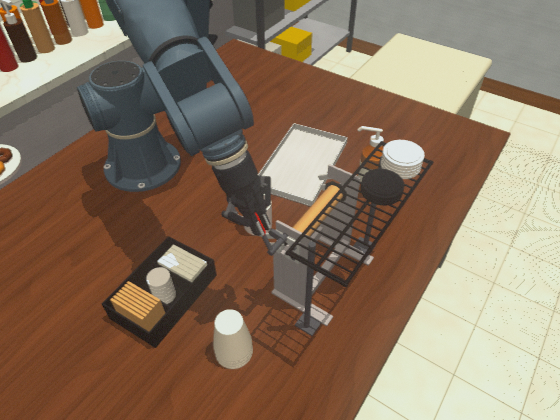

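The lever now reads about 68° (1.8 rad), the end stop. I'll release it, check it and go to the spindle.

```bash
python3 - <<'E'
from lev import *
manip.set_gripper(.5)
R=np.array(manip.current_tcp_rot()); p=np.array(manip.current_ee_pos())
manip.move_l(p-.09*R[:,0])
print(manip.current_force())
lever('wrist','w5.png')
R=Rs(D(30),-1); g=SEAT
manip.set_gripper(.85,40)
manip.move_ptp(tcp(g-.15*R[:,0],R,.022),R)
print(manip.current_time(),manip.current_qpos())
lever('scene','s5.png'); snap('wrist','w5b.png')
manip.move_l(tcp(g-.07*R[:,0],R,.022))
snap('wrist','w5c.png')
print(manip.current_time(),manip.current_force())
E
```

```text
[ 0.0101  0.6902 -0.5669]
wrist 1015 mean [-0.0333  0.0009  0.0809] min [-0.0477 -0.0065  0.0481] max [-0.0146  0.0087  0.0945] axis ang 56.732093331465684 pos ang 67.62307620074579
17.2917 [-0.1815  0.1726  1.7605  0.1348  0.6955 -0.2527]
scene 172 mean [-0.0294 -0.0031  0.0712] min [-0.0479 -0.0084  0.0432] max [-0.0149  0.005   0.0943] axis ang 62.75726065516318 pos ang 67.58203488162611
18.125 [ 0.0791 -0.0973  0.1278]
```

View pics/w5c.png

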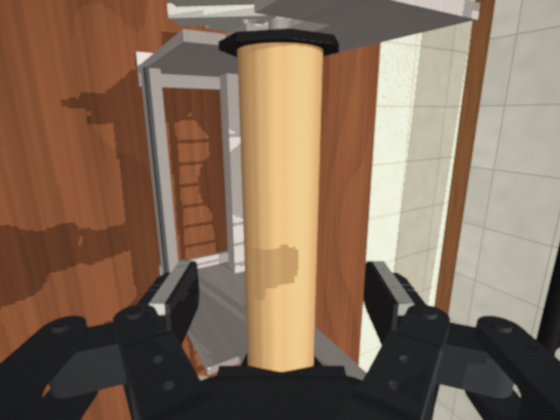

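View pics/s5.png

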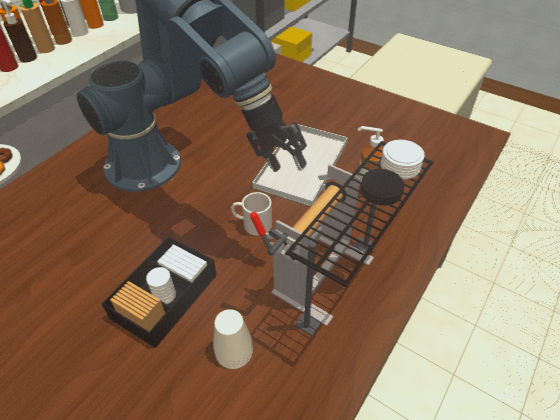

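View pics/w5b.png

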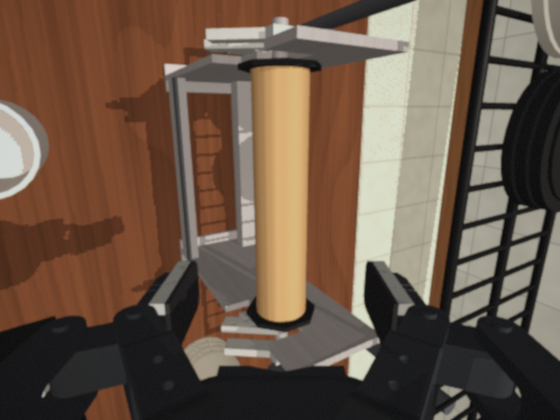

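The wrist picture shows the core at column 281 between the pads (182 and 382), so it is centred, and the lever stands open at about 68°. I'll grasp the spindle.

```bash
python3 - <<'E'
from h import *
R=Rs(D(30),-1); g=SEAT
manip.move_l(tcp(g,R,.022)); print('before close',manip.current_force(),manip.current_ft_torque())
manip.set_gripper(0,30); print('w',manip.current_grip_width()*85,manip.current_force(),manip.current_ft_torque(),manip.current_ee_pos())
manip.dwell(.2); print(manip.current_force(),manip.current_ft_torque(), manip.current_time())
snap('wrist','w6.png')
E
```

```text
before close [0.2384 0.369  0.4838] [0.016  0.2254 0.018 ]
w 42.97449302935746 [-3.7951 -0.2923  5.1598] [ 0.0566  0.1723 -0.0174] [ 0.6868 -0.0422  0.1871]
[-3.8801  0.5602  6.4063] [0.0093 0.2014 0.0084] 19.3083
```

View pics/w6.png

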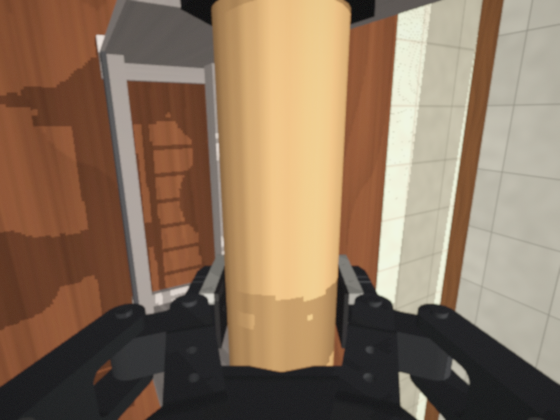

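The core is held at 43 mm opening with little force. I'll lift it and feel for the roof.

```bash
python3 - <<'E'
from h import *
p0=np.array(manip.current_ee_pos()); z0=p0[2]
R=Rs(D(30),-1); P0=tcp(SEAT,R,.022)
manip.move_l(P0+ez*.003,max_speed=.02); print(3,manip.current_force())
manip.move_l(P0+ez*.006,max_speed=.02); manip.dwell(.1)
base=np.array(manip.current_force()); print('base',base,manip.current_ft_torque(),manip.current_time())
h=.006
while h<.024:
    h+=.001
    manip.move_l(P0+ez*h,max_speed=.015)
    f=np.array(manip.current_force()); print(round(h*1e3,1),f, round((manip.current_ee_pos()[2]-P0[2])*1e3,2))
    if np.linalg.norm(f-base)>6: break
print(manip.current_time(),manip.current_ft_torque(),manip.current_grip_width()*85)
snap('wrist','w7.png')
E
```

```text
3 [-0.1891  0.9202 -3.2883]
base [ 0.3473  0.0884 -3.2172] [ 0.0007  0.5613 -0.0246] 20.0583
7.0 [-0.5509 -1.1002 -3.7121] 7.07
8.0 [-1.5848 -0.2377 -4.1947] 8.09
9.0 [-0.7743 -1.3648 -3.6703] 9.14
10.0 [-0.2864  0.8486 -3.3035] 10.1
11.0 [-0.5078 -0.7564 -3.4153] 11.09
12.0 [ 0.6576  0.4998 -4.3479] 12.1
13.0 [ 0.8799 -0.133  -4.1364] 13.12
14.0 [ 0.0443  0.4076 -3.6233] 14.1
15.0 [ 0.63   -0.4263 -3.2868] 15.11
16.0 [-0.3643  0.422  -3.5496] 16.09
17.0 [ 0.0394  0.3865 -4.4241] 17.12
18.0 [ 0.4344  1.6683 -3.7179] 18.05
19.0 [ 0.0396 -0.5363 -4.2334] 19.1
20.0 [-0.1524  0.621  -4.3107] 20.09
21.0 [ 0.0432  0.6199 -3.0671] 21.11
22.0 [-0.2411  0.3379 -4.0819] 21.93
23.0 [  2.6549   0.3992 -12.0946] 22.12
24.3083 [-0.0663  0.7682 -0.0636] 42.55641526259444
```

The roof is felt at 22.0 mm of TCP height. Less the 1.1 mm of arm give at the grasp, the lift is about 21 mm, so the guides are set about 11 mm up, which agrees with the depth points (9 to 12). I'll back off 1.5 mm and follow the slot, yielding to any contact force.

```bash
cat > slot.py <<'E'
from h import *
R=Rs(D(30),-1); P0=tcp(SEAT,R,.022)
C=P0+ez*.02205
base=np.array([0,0,-3.75])
wp=np.array([(0,-1.6),(11,-1.6),(14,-2.6),(21,-7),(54,-30),(88,-53.8)])*1e-3
off=np.zeros(3)
manip.move_l(C+ez*wp[0,1],max_speed=.02); print(manip.current_force())
pts=[]
for a,b in zip(wp[:-1],wp[1:]):
    n=max(1,int(round(np.linalg.norm(b-a)/.0025)))
    for i in range(1,n+1): pts.append(a+(b-a)*i/n)
for k,q in enumerate(pts):
    manip.move_l(C-ex*q[0]+ez*q[1]+off,max_speed=.03)
    f=np.array(manip.current_force())-base
    m=np.linalg.norm(f)
    if m>2.5:
        a=np.array([f@ex,0,f[2]]); off=off+np.clip(a[0]*1.2e-4,-.0008,.0008)*ex*(q[0]<.012)+np.clip(a[2]*1.2e-4,-.0008,.0008)*ez
    if k%2==0 or m>3: print(np.round(q*1e3,1),'df',np.round(f,1),'off',np.round(off*1e3,2),'err',np.round((manip.current_ee_pos()-(C-ex*q[0]+ez*q[1]+off))*1e3,2),np.round(manip.current_ft_torque(),2))
    if m>14: print('STOP'); break
print(manip.current_time(),manip.current_grip_width()*85)
snap('scene','s8.png'); snap('wrist','w8.png')
E
python3 slot.py
```

```text
[ 0.5081 -0.2621 -3.9503]
[ 2.8 -1.6] df [-0.3  0.4 -0. ] off [0. 0. 0.] err [-0.03 -0.01  0.34] [ 0.03  0.53 -0.03]
[ 8.2 -1.6] df [-0.2 -0.8  0.1] off [0. 0. 0.] err [-0.11 -0.01  0.03] [-0.01  0.53  0.03]
[14.  -2.6] df [-0.3  0.2 -0. ] off [0. 0. 0.] err [-0.19  0.03 -0.12] [ 0.01  0.55 -0.03]
[18.7 -5.5] df [-0.1 -0.2  0.4] off [0. 0. 0.] err [-0.17 -0.01 -0.15] [0.02 0.58 0.  ]
[23.1 -8.4] df [ 0.9 -0.2 -0.4] off [0. 0. 0.] err [-0.16  0.01 -0.14] [-0.01  0.54 -0.03]
[ 27.2 -11.3] df [ 0.1  0.2 -1.2] off [0. 0. 0.] err [-0.13  0.02 -0.12] [ 0.03  0.48 -0.01]
[ 31.3 -14.2] df [1.7 0.5 0.2] off [0. 0. 0.] err [-0.13  0.03 -0.11] [ 0.04  0.55 -0.03]
[ 35.4 -17.1] df [-0.2 -0.3 -0.1] off [0. 0. 0.] err [-0.14  0.01 -0.11] [ 0.03  0.53 -0.01]
[ 39.6 -19.9] df [ 0.4 -0.2 -0.2] off [0. 0. 0.] err [-0.13  0.01 -0.13] [-0.01  0.52 -0.01]
[ 43.7 -22.8] df [ 0.5 -0.4  0.2] off [0. 0. 0.] err [-0.13  0.01 -0.11] [ 0.03  0.54 -0.01]
[ 47.8 -25.7] df [ 1.  -0.3 -0.1] off [0. 0. 0.] err [-0.17  0.02 -0.17] [-0.06  0.53 -0.01]
[ 51.9 -28.6] df [-0.5 -0.6 -0.2] off [0. 0. 0.] err [-0.18  0.03 -
[... 169 characters left out ...]
rr [-0.15 -0.01 -0.12] [0.03 0.52 0.02]
[ 64. -37.] df [-0.4 -0.3 -0.5] off [0. 0. 0.] err [-0.14  0.   -0.12] [0.01 0.56 0.03]
[ 68.  -39.8] df [-0.7  0.4 -0. ] off [0. 0. 0.] err [-0.14  0.03 -0.12] [0.01 0.57 0.05]
[ 72.  -42.6] df [-0.5 -0.1 -0.3] off [0. 0. 0.] err [-0.16 -0.01 -0.14] [-0.03  0.54  0.  ]
[ 76.  -45.4] df [-0.3 -0.7  0.5] off [0. 0. 0.] err [-0.17  0.02 -0.13] [0.   0.49 0.  ]
[ 80.  -48.2] df [-0.6 -0.4 -0.2] off [0. 0. 0.] err [-0.14  0.03 -0.11] [0.02 0.55 0.03]
[ 84. -51.] df [ 0.7  0.9 -0.1] off [0. 0. 0.] err [-0.17  0.01 -0.14] [-0.04  0.54  0.03]
[ 88.  -53.8] df [ 0.2 -0.3 -0.2] off [0. 0. 0.] err [-0.16  0.02 -0.13] [-0.    0.49 -0.02]
34.8917 42.85908878145048
```

View pics/s8.png

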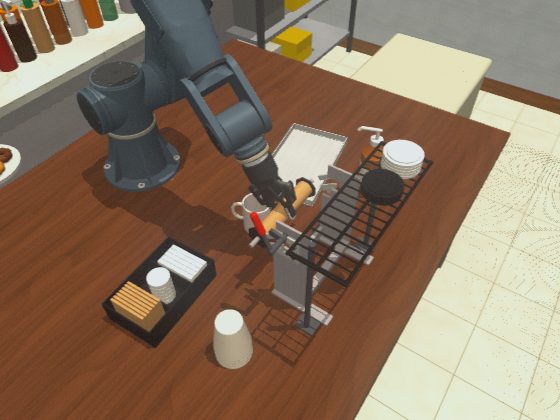

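View pics/w8.png

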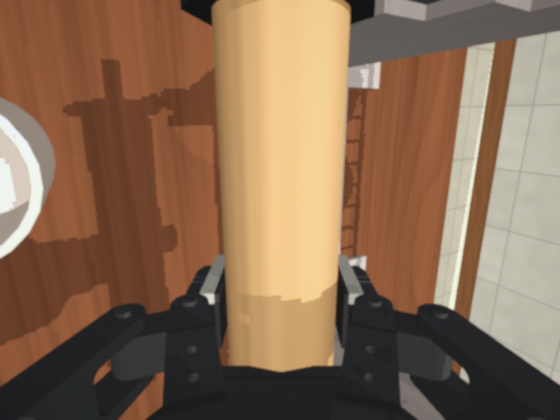

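The axle came out of the slots with deviations under 2 N. Now I'll raise it and carry it over the pan.

```bash
python3 - <<'E'
from h import *
R=Rs(D(30),-1)
manip.set_gripper(0,45)
p=np.array(manip.current_ee_pos())
manip.move_l(p-.03*ex+.005*ez,max_speed=.15)
manip.move_l(p-.05*ex+.10*ez,max_speed=.2)
R2=Rs(0,-1,D(10.3)); 
manip.move_l(tcp([.434,.297,.17],R2,.022),R2,max_speed=.2)
manip.dwell(.2)
print(manip.current_time(),manip.current_force(),manip.current_ft_torque(),manip.current_qpos(),manip.current_grip_width()*85)
snap('scene','s9.png'); snap('top','t9.png');snap('wrist','w9.png')
r=manip.look_for('scene','pan'); print(r[:1])
E
```

```text
38.4 [-0.266  -0.1517 -3.6487] [0.0042 0.0228 0.0085] [ 0.511   0.412   1.7929 -0.0001  0.9364  0.3318] 42.3364204579851
[{'at': [0.439, 0.2737, -0.0028], 'confidence': 0.88}]
```

View pics/s9.png

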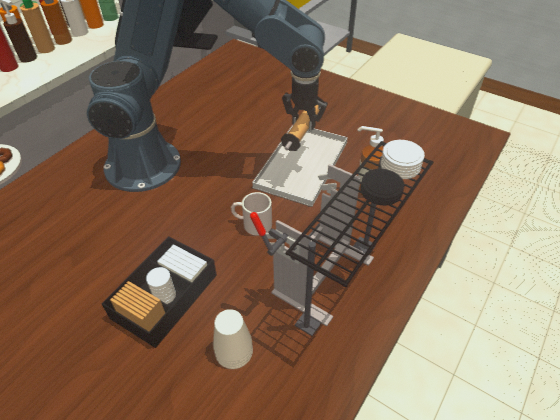

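View pics/t9.png

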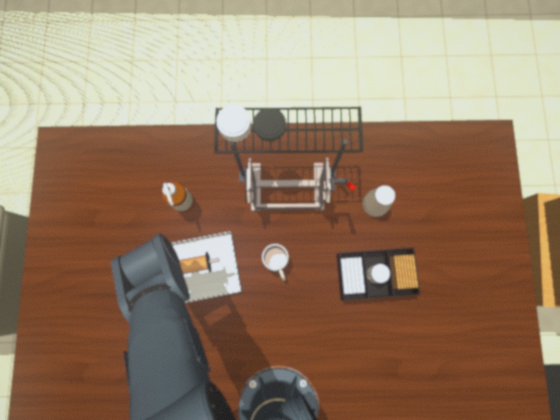

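View pics/w9.png

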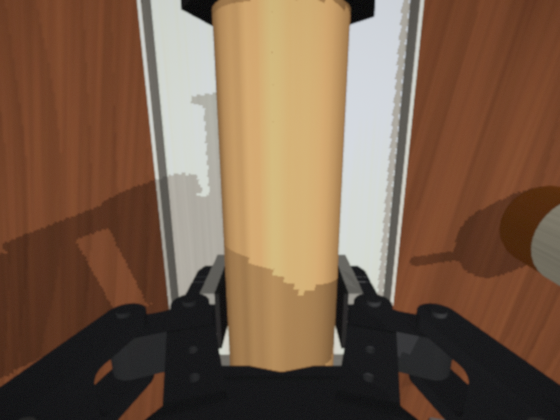

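The wrist picture shows the core parallel to the pan walls and centred (core 222 to 340, walls about 160 and 400). I'll lower it and feel for the floor.

```bash
python3 - <<'E'
from h import *
R2=Rs(0,-1,D(10.3)); T=lambda z: tcp([.434,.297,z],R2,.022)
manip.move_l(T(.06),max_speed=.12)
manip.move_l(T(.040),max_speed=.06); manip.dwell(.15)
base=np.array(manip.current_force()); print(base,manip.current_time())
z=.040
while z>.027:
    z-=.001; manip.move_l(T(z),max_speed=.015)
    f=np.array(manip.current_force())-base
    print(round(z*1e3,1),round((manip.current_ee_pos()[2]+.022)*1e3,2),np.round(f,1),np.round(manip.current_ft_torque(),2))
    if f[2]>2.5: break
print(manip.current_time())
snap('scene','s10.png'); snap('wrist','w10.png')
E
python3 -c "
import cv2
a=cv2.imread('pics/s10.png'); cv2.imwrite('pics/s10c.png',cv2.resize(a[60:220,230:380],None,fx=3.7,fy=3.7,interpolation=cv2.INTER_CUBIC))"
```

```text
[-0.1934 -0.2296 -4.6396] 40.3
39.0 39.08 [-0.   0.2  1.1] [0.02 0.02 0.04]
38.0 37.93 [ 0.7 -0.4  1.2] [ 0.03 -0.03  0.01]
37.0 36.93 [ 0.3 -0.  -0.3] [-0.01  0.03 -0.03]
36.0 35.94 [-0.5 -0.3  0.5] [-0.03 -0.02  0.05]
35.0 35.29 [-1.3 -0.4  8.4] [-0.21  0.29  0.06]
41.55
```

View pics/s10c.png

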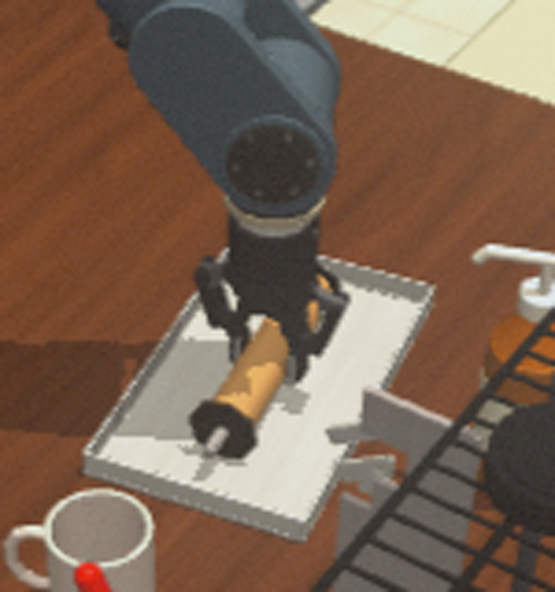

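View pics/w10.png

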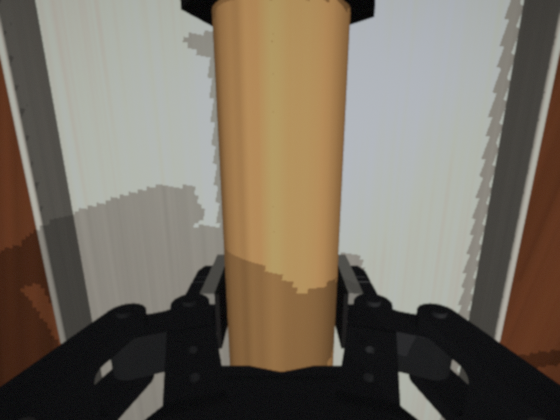

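Contact came with the axis at about 34.4 mm instead of 32. That fits the octagonal caps standing 15° off a flat, because I turned the tool 30° from the seated attitude, and the contact moment agrees. I'll raise it slightly, turn it a further 15° onto the flat and feel again.

```bash
python3 - <<'E'
from h import *
B=.0211; A=np.array([.434,.297,0])
R0=Rs(0,-1,D(10.3)); R1=Rs(D(-15),-1,D(10.3))
print(manip.inverse_kinematics(tcp(A+ez*.04,R1,B),R1))
manip.move_l(tcp(A+ez*.040,R0,B),R0,max_speed=.03)
manip.move_l(tcp(A+ez*.040,R1,B),R1,max_speed=.03); manip.dwell(.15)
base=np.array(manip.current_force()); print(base,manip.current_ft_torque(),manip.current_time())
z=.036; manip.move_l(tcp(A+ez*z,R1,B),max_speed=.03)
while z>.0285:
    z-=.0007; manip.move_l(tcp(A+ez*z,R1,B),max_speed=.01)
    f=np.array(manip.current_force())-base; a=np.array(manip.current_ee_pos())-B*R1[:,0]
    print(round(z*1e3,1),round(a[2]*1e3,2),np.round(f,1),np.round(manip.current_ft_torque(),2))
    if f[2]>2.2: break
print(manip.current_time())
E
```

```text
[0.4763 0.7127 1.6934 0.0907 0.9883 0.237 ]
[-0.067  -0.5702 -4.341 ] [ 0.0223 -0.3084 -0.0019] 42.5667
35.3 35.29 [0.9 0.1 0.5] [ 0.1  -0.31  0.04]
34.6 34.57 [0.8 0.5 0.7] [-0.   -0.31  0.03]
33.9 33.84 [-0.1  0.3  0.9] [ 0.02 -0.26 -0.04]
33.2 33.16 [0.4 1.1 1.3] [ 0.07 -0.3  -0.03]
32.5 32.7 [-1.3  0.2  4.4] [-0.01 -0.06  0.05]
44.1
```

Contact is now at 32.7 mm, so the caps rest on a flat and the pan carries the weight. I'll release with a small opening and withdraw along the tool axis.

```bash
python3 - <<'E'
from h import *
manip.set_gripper(.56,20); print(manip.current_grip_width()*85,manip.current_force())
manip.set_gripper(.66); print(manip.current_force())
snap('wrist','w11a.png')
R1=np.array(manip.current_tcp_rot()); p=np.array(manip.current_ee_pos())
manip.move_l(p-.07*R1[:,0],max_speed=.06); print(manip.current_force())
manip.move_l(p-.07*R1[:,0]+np.array([-.0,0,.12]),max_speed=.2)
snap('wrist','w11.png'); snap('scene','s11.png')
for n in ['spindle','pan','mug','syrup','cups']:
    print(n,[(np.round(r['at'],3).tolist(),round(r['confidence'],2)) for r in manip.look_for('scene',n)[:2]])
print(manip.current_time())
E
```

```text
47.611351990935894 [-0.5509  0.5309 -0.4875]
[0.9605 0.6705 0.3681]
[-0.3607  0.2782 -0.1947]
spindle [([0.444, 0.276, 0.048], 0.57)]
pan [([0.444, 0.282, -0.0], 0.68), ([0.748, -0.038, 0.269], 0.39)]
mug [([0.67, -0.359, 0.098], 0.71), ([0.461, -0.002, 0.061], 0.69)]
syrup [([0.659, 0.294, 0.161], 0.75)]
cups [([0.669, -0.359, 0.097], 0.83)]
47.0417
```

View pics/w11.png

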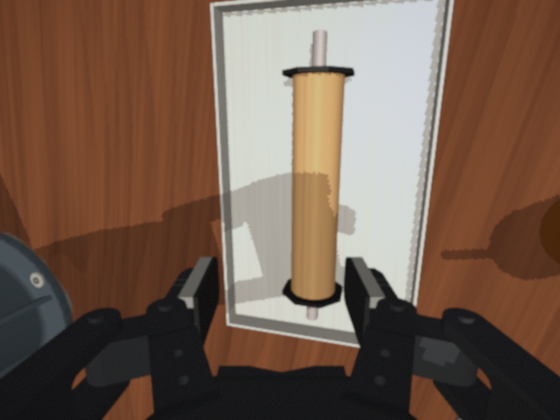

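View pics/s11.png

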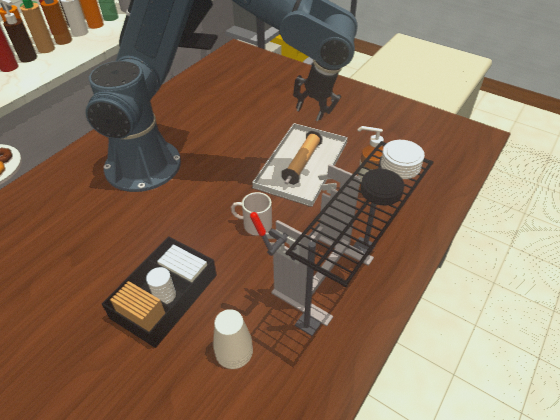

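The wrist picture shows the whole spindle inside the pan (axle ends at (320,33) and (313,315)). The scene picture shows the lever up, with the red grip at (260,223). I'll do one last numeric check, then hand in.

```bash
python3 - <<'E'
from lev import *
import pickle
lever('scene','s12.png')
o=pickle.load(open('f0.pkl','rb'))
cal=manip.get_calibration('scene'); p,d=snap('scene','s12b.png'); w=cloud(cal,d); w0=cloud(cal,o['scene'][1])
for nm,b in dict(mug=(.38,.56,-.1,.08,.03,.12),cups=(.55,.75,-.45,-.25,.03,.16),syr=(.58,.75,.2,.4,.03,.2)).items():
    r=[]
    for W in (w0,w):
        k=(W[...,0]>b[0])&(W[...,0]<b[1])&(W[...,1]>b[2])&(W[...,1]<b[3])&(W[...,2]>b[4])&(W[...,2]<b[5]); r.append(np.median(W[k],0))
    print(nm,r[0],r[1])
hsv=cv2.cvtColor(p,cv2.COLOR_RGB2HSV)
k=(w[...,0]>.33)&(w[...,0]<.55)&(w[...,1]>.1)&(w[...,1]<.46)&(hsv[...,0]>8)&(hsv[...,0]<22)&(hsv[...,1]>110)&(w[...,2]>.02)&(w[...,2]<.09)
P=w[k]; t=P[:,1]
print('core top z: right',np.percentile(P[t<.25,2],98),'left',np.percentile(P[t>.33,2],98),'y',t.min(),t.max())
print(manip.current_joint_vel(),manip.current_force(),manip.current_time())
manip.sign_off()
E
```

```text
scene 173 mean [-0.0292 -0.0032  0.0712] min [-0.0466 -0.0085  0.0427] max [-0.0143  0.0042  0.0932] axis ang 63.0414616598594 pos ang 67.68330962454516
mug [ 0.4674 -0.0063  0.0681] [0.4601 0.0025 0.0695]
cups [ 0.6683 -0.3569  0.1093] [ 0.6685 -0.3569  0.1092]
syr [0.6631 0.2904 0.1526] [0.6641 0.2906 0.1544]
core top z: right 0.05749933385782272 left 0.05513385882780893 y 0.19836716320693348 0.3966075280057732
[-0.0001 -0.0028 -0.0012  0.0003  0.0015 -0.0004] [-0.6136 -0.5947 -0.6824] 47.1417
the job is handed in; nothing more can be done
```

```bash
python3 -c "
import cv2,numpy as np
a=cv2.imread('pics/scene0.png').astype(int);b=cv2.imread('pics/s12b.png').astype(int)
print(np.abs(a-b).max(2)[190:236:3,228:276:3])
a=cv2.imread('pics/top0.png').astype(int);b=cv2.imread('pics/t9.png').astype(int)
print(np.abs(a-b).max(2)[240:285,255:295].max())"
```

```text
[[  3   4   6   4   2   3   2   5   7   3   6   5   5   5   2   4]
 [  4   7   3   7   3   5   4   2   4   2   2   3   1   9   2   1]
 [  5   5   1   0   4   7   2   2   5   3   4   7   2   4   3   3]
 [  2   3   4   2  10   5   0   1   7   3   2   4   2   3   2  11]
 [  2   2   3   1   2   1   3   1   4   4   4   2   3   4   1   1]
 [  2   2   2   3   3   1   4   1   1   2   0   3   3   7   1  11]
 [  6   4   4   1   3   3   3   4   1   2   4   1   3   2   4   6]
 [  3   5   2   2   2   2   2   1   3   4   2   4   5   1   4   2]
 [  3   2   1   2   2   1   2  13  98 101   5   3   2   3   2   6]
 [  5   1   7   0   4   1   2   8  95 105  75   1   3   2   4   8]
 [  5   6   4   6   5   3   3   2  91  94  96   1   3   3   5   2]
 [  5   3   7   4  11   2   3   5  12  89  95  76   3   3   6   1]
 [  3   2   7   3   6   4   2   3   1  88  91  93   3   2   3   0]
 [  4   4   3   2   4   8   2   3   6  12  92  98  68   3  42  39]
 [  2   3   4   2   6   1   2   3   3   2  86  96  97   7  86  46]
 [  5  10   4   5   3   5   2   1   3   1   7  47  31   3  43  63]]
16
```

The job is done and handed in at about 47 s: the empty spindle lies flat in the baking pan, released, and the red lever is fully open.

- **Lever:** My first pinch slipped off at about 1.25 rad. I gripped it again more firmly and swung it to its end stop. The last check showed the handle at about 68° elevation, which is about 1.8 rad.
- **Spindle removal:** I felt the roof at about 21 mm of lift, so the guides are set roughly 11 mm up. I backed off 1.5 mm and followed the slots out, with force deviations under 2 N all the way.
- **Setting down:** The first touch came about 2 mm too high, because the octagonal caps were resting on a corner. I raised the spindle, turned it 15° and felt the floor again at 32.7 mm against the expected 32. Then I let go and withdrew.
- **Last checks:** The spindle is wholly inside the pan, and the tops of its two ends read 57 and 55 mm. That difference is within measuring error. The arm is well clear.
- **Things left alone:** The syrup bottle and cup stack stand where they were. One check disagreed: the mug's depth reading moved about 1 cm. Comparing the pictures after hand-in, the mug's pixels are unchanged except where the open lever now covers it, so it did not move.

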